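Lock up the cheese press head and load the form

TASK

Lift the ladder-shaped head of the small cheese press straight up until its lower rung has passed the gravity pawl behind it, then lower it softly until that rung sits on the pawl and the pawl alone carries the head, and let go: do not drop it, slam it or force it down on the pawl. Then slide the wooden tray with the cheese form in under the locked head until its leading edge gently meets the back stop, and let go. Do not knock the form against the head, and leave the other things on the table where they are.

Things in the scene. Friction and masses are not known exactly. Their poses are not given: they have to be found in the camera images.
- frame: Fixed press frame of bare metal. Origin on the table under the middle of the ladder; +x runs from the loading side to the back stop, z up. Base slab 275 x 150 x 15 mm (x -215 to 60). At y = -68 and 68 mm two columns, 28 mm deep in x, 175 mm high, guide the ladder's stiles with 3 mm of play each way in x, 2 mm in y. It takes 20 N from the raised head, 40 N from the tray (weights included).
- pawl_place (a point): Nominal middle of the flat seat of the gravity pawl, a steel dog 30 mm wide in y, pivoted on a block 28 mm behind and 20 mm below: over the frame's origin, 148 mm above the table. The block was clamped by hand, so the true seat is up to 9 mm higher or lower than this point; no reading tells which, it must be felt.
- pawl_pivot (a point): Nominal pivot of the pawl (same 9 mm height error). A rung rising from below swings the pawl up and back; once the rung's underside is about 13 mm above the seat, the pawl falls back by itself (allow 0.5 s) and then bears a rung coming down on it.
- back_stop (a point): Middle of the upright face of the back stop, at the frame's x = 42 mm, 25 mm above the table; the face is 90 mm wide, 20 mm high. In front of it two strips (inner faces at y = -44 and 44, x -50 to 42 mm, 10 mm high) guide the tray.
- ladder: Loose sliding head of the press, a short steel ladder, 0.56 to 0.91 kg. Origin midway between the undersides of its feet, axes as the frame's; it starts with the feet on the slab (15 mm above the table). Stiles 10 x 12 mm at y = -56 and 56; rung axes 95 and 155 mm, flat top bar 216 to 234 mm, bottom cross bar 20 to 28 mm above the origin; under that a round white plate 56 mm across, underside at 12 mm.
- bar (a point): Middle of the ladder's top bar, the place to grip it: the bar is 20 mm thick in the frame's x, 124 mm long in y, 18 mm high; 225 mm above the ladder's origin. Both sides are free.
- lower_rung (a point): Middle of the axis of the lower rung (14 mm round), 95 mm above the ladder's origin. It sits on the pawl with the head lifted 45 mm from its start, give or take 9. A lift of 69 mm is past the pawl in every case; from about 77 mm the white plate would meet the pawl too, one step too far.
- tray: Loose wooden tray, 0.35 to 0.7 kg, on the slab on the robot's side. Origin at the underside below the form's middle; x towards the back stop. Board 157 x 80 x 8 mm (x -115 to 42); steel form filled with white cheese, 70 mm across, top at 40 mm; upright post at x = -95. Home: leading edge on the back stop, origin at the frame's x = 0, y = 0 (4 mm play sideways). It fits under only the locked-up head.
- post (a point): Middle of the top of the tray's upright wooden post, 55 mm above the tray's underside, 95 mm behind its origin. The post is 20 mm thick in x, 30 mm in y and stands 47 mm above the board; grip it on either pair of faces.
- small_cheese: Bystander, leave alone: small yellow cheese wheel 90 mm across, 40 mm high. Origin at its underside.
- rind_brush: Bystander, leave alone: hand brush lying flat. Origin at its underside.
- spare_form: Bystander, leave alone: open steel ring 84 mm across, 70 mm high (an empty spare form). Origin at its underside.
- salt_jar: Bystander, leave alone: jar 70 mm across, 110 mm high. Origin at its underside.
- plain_block: Bystander, leave alone: wooden block 100 x 50 x 30 mm. Origin at its underside.
There are look-alikes about, which are no part of the job. What is shaped like the ladder but blue or orange is not meant. Several things have the shape of the tray; the one meant has the colours described above.

How it is judged:
By the outcome, as a careful person would: the job done as asked, in the order asked, and still so for the second after the job is handed in, with the robot touching nothing.
It also fails if it takes over 72 s, if anything falls off the work surface, if the arm or the gripper's body presses on something with over 40 N, if the wrist force passes 120 N, or if a joint passes its speed limit or range.

ROBOT

A 6-joint arm with a two-finger parallel gripper is mounted at the origin on the work surface. World frame = base frame: x ahead of the robot, y to its left, z up, the work surface at z = 0. Lengths are in m, angles in degrees, forces in N, time in s.
With the tool pointing down it reaches from about 0.375 to 0.9 m from the base axis. Payload 3.1 kg.
Tool frame: the origin (TCP) lies at the very end of the fingers, on their centre line; the grasp point (between the pads) lies 19 mm behind it (grip_point_offset is the distance from the TCP to the grasp point, in m); y points along the fingers, x is the direction in which the jaws open and shut, and the axes are right-handed (so a half turn about y gives the same grasp; the last joint's range is limited). The gripper opens to 87 mm and grips with 3 to 60 N. Pads are 19 mm wide; open, the fingers measure 117 mm over their backs; the gripper's body (75 mm by 190 mm) begins 51 mm behind the grasp point.
Start: joints at [-78.123, 30.224, 82.088, -0, 67.689, -10.227], TCP at [0.235, -0.579, 0.223] pointing down, gripper open.
Joint ranges: [-176.69, 176.69], [-43.24, 126.21], [12.49, 139.97], [-82, 262], [0, 151.66], [-163.58, 163.58]. Speed limits (degrees/s): [159.86, 159.86, 180, 180, 180, 180].

INTERFACE

Orientations are given as a 3x3 rotation matrix whose columns are the frame's x, y, z axes.
In Python, from rig import * gives the robot as it stands.
- The arm moves only by the tool send_rows, never from a script. Its argument "moves" is text: rows parted by semicolons, each of 5 numbers parted by spaces: the finger opening in mm, from 0 to 87, then the shift along the tool's x, y, z in mm, then the turn about the tool's y in degrees. In form: fingers dx dy dz yaw; .... A call has 1 to 20 rows; each row shifts and turns the commanded pose from where the row before left it, along the tool's axes as they then stand; what a row does not reach is not made up. A row lasts 1/12 s, in which the tool goes at most 41.7 mm and 7.16 degrees, less where a joint would pass 70% of its speed; a pose out of reach is approached as far as the arm can. A call is refused whole if a number of a shift passes 41.7 or a number of a turn 7.16, either way. A call with a gripper value outside its range is refused whole. The fingers move at their own pace and stop on an object; the grip force is fixed at half the most. Time passes only in rows, so rows that do not move let the fingers close. It gives the time, the measured TCP pose, the force and the opening at its end, in the units of the state.
- read_state(): the state, without advancing time (a new reading comes with each control period).
- capture(name): name is "scene" or "top" or "wrist"; returns a dict with "image" (480x640x3 uint8, blue, green, red), "z_map" (480x640 float32, m along the optical axis (not along the pixel's ray), 0 where there is no reading), "mtx" (3x3 intrinsics, pixels), "origin" and "rotation" of the camera in the world; the wrist camera has in their place "tool_from_camera" (4x4, takes a point from camera to tool coordinates, whose origin is the TCP and whose axes are the tool frame's). Camera axes: x right, y up, looking along -z (the intrinsics and any distortion apply to the point x, -y, -z); pixel columns grow to the right and rows downward; lengths in m; the calibration is good to about 2 mm. A picture is of the moment at which its call begins: read the wrist's pose just before it.
- hand_in(): hands the job in, once; it reports no verdict.
Trained networks look in a picture, given as the dict that the camera call returned (one of the last four; its "shot" number tells which), for a name from the list of things; names that differ only in an ending like _2 or _b are one class to them, and where a whole thing is asked for, a point or a joint stands for the part that bears it (a point fixed in the world has none). Each returns a list of dicts, best first, with "p" (0 to 1); they miss things now and then, are a little off and sometimes report something else, mostly with a low value. They report only what shows in the picture. A call takes as long as a camera call. They do not tell look-alikes from the thing itself.
- search_frame(picture, name): "bbox" ([left, top, right, bottom] in pixels, round what is visible of it).
- masks_of(picture, name): "region" (480x640 bool, what is visible of it) and "bbox" ([left, top, right, bottom] in pixels, round what is visible of it).
- mark_of(picture, name): "pixel" ([row, column] in pixels: a listed point, or the origin of a listed thing).
The state is a dict: "time_s": time; "joint_positions": joint angles; "qvel": joint speeds; "tau": joint torques, N m; "position": TCP position; "tcp_rot": TCP orientation; "force": force on the tool from outside, world axes, zero at the start; "moment": the same for the moment, N m; "opening": opening from 0.0 (shut) to 1.0 (fully open).
Only numpy, scipy, OpenCV 4.12 (cv2) and the standard library are available. Lean on these libraries where they do the work, as an engineer would, in place of code of your own. Each camera call takes 0.05 s, during which the arm holds its last target. There are 200 camera calls.

## Working session

There is one attempt and no reset: what is moved stays moved. The work goes in short steps, Python scripts to look and compute and a tool call to move; the robot and the scene stay as the last step left them, time stands still between calls to the robot, and variables do not carry over. Pictures are saved under pics/ and viewed, about 8 in all and at most 12, crops included, and the job is handed in when it is done.

Besides the shell and the picture viewer there is one more tool, called after ">>>" by a JSON object that holds its "op" and its "data". send_rows: Moves the arm, as the interface text tells. Its arguments: {"type":"object","properties":{"moves":{"type":"string"}},"required":["moves"]}

```bash
ls; mkdir -p pics; python3 - <<'E'
from rig import *
import cv2, numpy as np
s=read_state(); print({k:np.round(v,3).tolist() for k,v in s.items()})
a=capture("scene"); b=capture("top")
for c in (a,b): print(c["shot"],np.round(c["mtx"],1).tolist(),np.round(c["origin"],3),np.round(c["rotation"],3).tolist(),c.keys())
cv2.imwrite("pics/a.png",a["image"]);cv2.imwrite("pics/b.png",b["image"])
for c in (a,b):
  for n in ["ladder","bar","lower_rung","tray","post","frame","back_stop","pawl_place"]:
    try: print(n,[(round(d["p"],2),np.round(d["pixel"]).tolist()) for d in mark_of(c,n)])
    except Exception as e: print(n,e)
E
```

```text
pics
{'time_s': 0.0, 'joint_positions': [-78.125, 30.278, 82.155, -0.001, 67.69, -10.225], 'qvel': [0.04, 0.126, -0.064, 0.052, 0.078, -0.019], 'tau': [0.001, -44.004, -17.659, 0.063, 0.058, -0.0], 'position': [0.235, -0.578, 0.222], 'tcp_rot': [[0.376, -0.0, 0.927], [-0.927, 0.002, 0.376], [-0.002, -1.0, 0.0]], 'force': [0.384, -0.113, -0.501], 'moment': [-0.01, 0.018, -0.005], 'opening': 0.997}
1 [[505.5, 0.0, 324.1], [0.0, 505.5, 239.9], [0.0, 0.0, 1.0]] [1.211 0.546 0.773] [[-0.615, -0.485, 0.621], [0.788, -0.366, 0.495], [-0.013, 0.794, 0.607]] dict_keys(['image', 'z_map', 'mtx', 'origin', 'rotation', 'shot'])
2 [[449.9, 0.0, 328.1], [0.0, 449.9, 246.2], [0.0, 0.0, 1.0]] [0.46  0.018 1.085] [[0.025, 0.991, -0.133], [-1.0, 0.023, -0.019], [-0.016, 0.134, 0.991]] dict_keys(['image', 'z_map', 'mtx', 'origin', 'rotation', 'shot'])
ladder [(0.91, [280.0, 437.0]), (0.64, [311.0, 290.0]), (0.57, [263.0, 179.0])]
bar [(0.96, [226.0, 285.0]), (0.88, [180.0, 163.0]), (0.73, [317.0, 290.0])]
lower_rung [(0.87, [280.0, 294.0]), (0.65, [286.0, 223.0]), (0.6, [250.0, 445.0])]
tray [(0.96, [22
[... 157 characters left out ...]
[(0.85, [319.0, 275.0])]
pawl_place [(0.89, [263.0, 286.0]), (0.7, [318.0, 276.0])]
ladder [(0.84, [212.0, 470.0]), (0.58, [219.0, 334.0]), (0.56, [333.0, 246.0])]
bar [(0.95, [192.0, 505.0]), (0.95, [344.0, 229.0]), (0.71, [194.0, 334.0])]
lower_rung [(0.88, [207.0, 482.0]), (0.77, [338.0, 243.0]), (0.73, [235.0, 221.0]), (0.66, [200.0, 337.0]), (0.6, [212.0, 332.0])]
tray [(0.78, [258.0, 333.0]), (0.71, [301.0, 457.0]), (0.59, [218.0, 335.0]), (0.27, [195.0, 332.0])]
post [(0.82, [293.0, 326.0]), (0.75, [317.0, 501.0]), (0.55, [258.0, 331.0])]
frame [(0.6, [219.0, 336.0])]
back_stop [(0.78, [198.0, 338.0])]
pawl_place [(0.75, [206.0, 334.0]), (0.72, [216.0, 335.0]), (0.72, [259.0, 332.0])]
```

View pics/a.png

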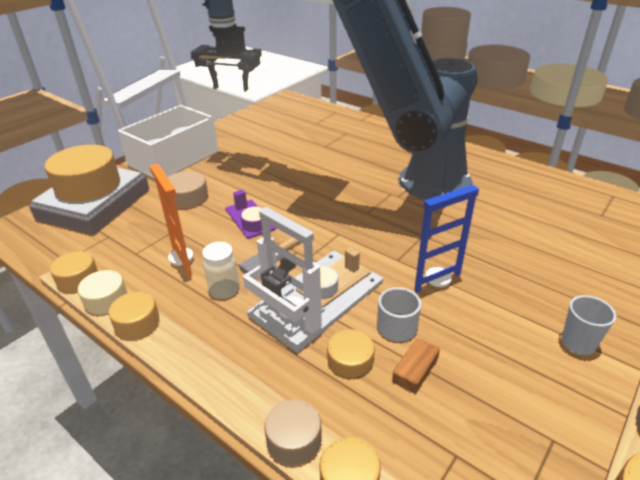

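View pics/b.png

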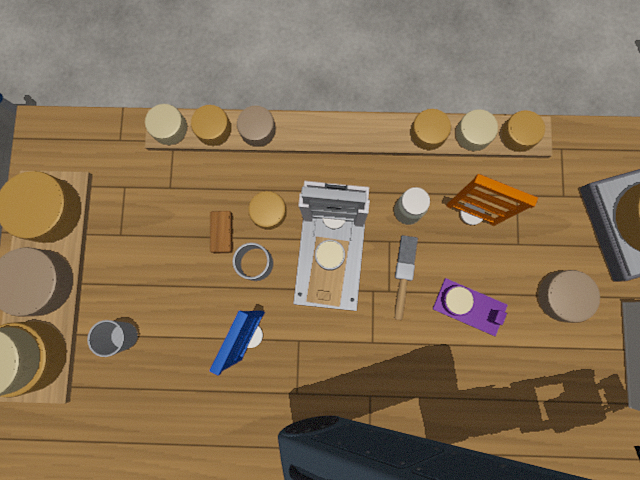

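The scene view shows the grey press at about (290,280) with the tray and its post at (351,258). The top view shows the slab from rows 185 to 308 and columns 295 to 370, with the bar near (334,194), the form at (330,255) and the post at (323,295). Next I'll measure all of it from depth.

```bash
cat > h.py <<'E'
from rig import *
import cv2, numpy as np
def cloud(c):
    z=c["z_map"]; v,u=np.mgrid[:480,:640]; K=c["mtx"]
    P=np.stack([(u-K[0,2])/K[0,0]*z,-(v-K[1,2])/K[1,1]*z,-z],-1)
    if "origin" in c: W=P@c["rotation"].T+c["origin"]
    else:
        s=c["state"]; T=c["tool_from_camera"]; W=(P@T[:3,:3].T+T[:3,3])@s["tcp_rot"].T+s["position"]
    W[z==0]=np.nan; return W
def rect(p):
    r=cv2.minAreaRect((p[:,:2]*1000).astype(np.float32)); return np.round(r[0],1),np.round(r[1],1),round(r[2],1),len(p)
E
python3 - <<'E'
from h import *
for n in ("top","scene"):
    c=capture(n); W=cloud(c)
    near=(abs(W[...,0]-.5)<.25)&(abs(W[...,1])<.13)
    for nm,lo,hi in (("bar",.238,.26),("col",.166,.186),("post",.063,.08),("form",.048,.062),("slab",.010,.019)):
        m=near&(W[...,2]>lo)&(W[...,2]<hi)
        k,l,st,ce=cv2.connectedComponentsWithStats(m.astype(np.uint8))
        for i in range(1,k):
            if st[i,4]>12:
                p=W[l==i]; print(n,nm,rect(p),"z",np.round(np.median(p[:,2]),4),"px",st[i,:4])
E
```

```text
top bar (array([672.6,  25.4]), array([123.6,  20.8]), 86.0, 738) z 0.2498 px [302 187  65  17]
top bar (array([261.3,  51. ]), array([ 4.6, 89.8]), 11.5, 90) z 0.2523 px [289 416  51  10]
top col (array([671.9,  25.4]), array([144.2,  27.8]), 85.9, 447) z 0.1764 px [299 194  71  20]
top post (array([ 690.1, -123.3]), array([33.4,  5.3]), 13.8, 24) z 0.0719 px [398 201   5  14]
top post (array([664.9,  85.2]), array([ 8. , 22.4]), 20.7, 19) z 0.0737 px [303 213  10   5]
top post (array([486.1,  44.6]), array([29.9, 19.8]), 82.3, 120) z 0.0708 px [317 290  14  11]
top form (array([ 689.2, -123.3]), array([30.5,  3.9]), 16.7, 17) z 0.0551 px [397 203   5  13]
top form (array([579.9,  32.7]), array([67.2, 67.1]), 46.4, 703) z 0.0564 px [315 240  31  30]
top slab (array([564.7,  33.9]), array([150.2, 212.7]), 85.5, 2784) z 0.0158 px [294 218  71  93]
top slab (array([ 556. , -126.8]), array([ 5. , 38.7]), 89.2, 23) z 0.0179 px [396 260   3  17]
top slab (array([ 461.6, -126.3]), array([ 7.1, 51.3]), 89.9, 45) z 0.016 px [395 297   4  23]
scene bar (array([261.7,  50.1]), array([ 11.8, 10
[... 1096 characters left out ...]
 [285 239  14  10]
scene slab (array([485.2, -16.8]), array([33.8, 64.4]), 82.0, 219) z 0.0159 px [316 250  28  16]
scene slab (array([ 548.7, -122.2]), array([13.5,  6.6]), 7.6, 18) z 0.0143 px [276 254   6   5]
scene slab (array([595.1,  34.9]), array([153. , 278.2]), 85.2, 1857) z 0.0155 px [247 271 137  79]
scene slab (array([579.2, -33.3]), array([29.5, 15.9]), 40.0, 41) z 0.0156 px [295 272   8  10]
scene slab (array([ 698.5, -122.8]), array([12.4, 51.6]), 87.6, 66) z 0.0149 px [222 281  18  16]
scene slab (array([626.7,  -9.7]), array([57.7, 33.8]), 77.9, 153) z 0.0158 px [282 283  22  17]
scene slab (array([683.6,  22.8]), array([83. , 39.5]), 83.1, 239) z 0.0156 px [267 306  38  25]
```

>>> {"op": "send_rows", "data": {"moves": "87 0 -12 0 -7.08;87 0 -12 0 -7.08;87 0 -12 0 -7.08;87 0 -12 0 -7.08;87 0 -12 0 -7.08;87 0 -12 0 -7.08;87 0 -12 0 -7.08;87 0 -12 0 -7.08;87 0 -12 0 -7.08"}}

```text
time_s: 1.75
position: [0.2352, -0.5789, 0.3311]
tcp_rot: [[0.998, -0.0, 0.067], [-0.067, 0.0, 0.998], [-0.0, -1.0, 0.0]]
force: [-0.4, -0.6, 0.0]
opening: 0.997
```

>>> {"op": "send_rows", "data": {"moves": "87 17 0 31.75 0;87 17 0 31.75 0;87 17 0 31.75 0;87 17 0 31.75 0;87 17 0 31.75 0;87 17 0 31.75 0;87 17 0 31.75 0;87 17 0 31.75 0;87 17 0 31.75 0;87 17 0 31.75 0;87 17 0 31.75 0;87 17 0 31.75 0;87 17 0 31.75 0;87 17 0 31.75 0;87 17 0 31.75 0;87 17 0 31.75 0;87 17 0 31.75 0;87 17 0 31.75 0;87 17 0 31.75 0;87 17 0 31.75 0"}}

```text
time_s: 3.42
position: [0.6212, 0.0313, 0.3306]
tcp_rot: [[0.997, 0.0, 0.073], [-0.073, -0.0, 0.997], [0.0, -1.0, -0.0]]
force: [1.9, -0.7, 0.7]
opening: 0.998
```

```bash
python3 - <<'E'
from h import *
s=read_state(); c=capture("wrist"); c["state"]=s
print(s["time_s"],s["position"],s["tcp_rot"][:,0],s["force"])
print(np.round(c["tool_from_camera"],3).tolist())
cv2.imwrite("pics/w.png",c["image"])
W=cloud(c); near=(abs(W[...,0]-.55)<.25)&(abs(W[...,1])<.15)
for nm,lo,hi in (("bar",.238,.26),("col",.166,.186),("post",.063,.08),("form",.048,.062),("slab",.010,.019)):
    m=near&(W[...,2]>lo)&(W[...,2]<hi)
    k,l,st,ce=cv2.connectedComponentsWithStats(m.astype(np.uint8))
    for i in range(1,k):
        if st[i,4]>60:
            p=W[l==i]; print(nm,rect(p),"z",np.round(np.median(p[:,2]),4),"px",st[i,:4])
E
```

```text
3.4167 [0.62117169 0.03128904 0.33064047] [ 9.97363134e-01 -7.25724238e-02  1.49558546e-04] [ 1.87963488 -0.70824637  0.67551761]
[[1.0, 0.0, 0.001, -0.0], [0.001, 0.269, -0.963, -0.162], [-0.0, 0.963, 0.269, 0.074], [0.0, 0.0, 0.0, 1.0]]
bar (array([673.5,  31.2]), array([115.4,  20.5]), 85.6, 3956) z 0.2486 px [370 163  36 142]
col (array([673.1,  26.9]), array([143.9,  28.1]), 85.5, 1418) z 0.1749 px [356 148  36 143]
post (array([486.4,  46.2]), array([30.1, 20.4]), 83.5, 384) z 0.0696 px [207 188  18  25]
form (array([580.9,  34.5]), array([69. , 68.3]), 82.3, 2117) z 0.0552 px [264 176  52  52]
form (array([494. ,  49.7]), array([14.7, 33.7]), 24.4, 82) z 0.0559 px [211 187  16  24]
slab (array([585.7,  33.6]), array([150.1, 254.9]), 85.5, 7873) z 0.0148 px [204 144 183 104]
slab (array([731.1,  80.5]), array([ 9.6, 11.5]), 85.5, 64) z 0.0147 px [391 154   9   8]
slab (array([ 583.6, -131.3]), array([  8.3, 103.1]), 81.3, 286) z 0.0164 px [271 297  66   8]
slab (array([ 507.7, -128.8]), array([ 6.7, 53.3]), 88.2, 80) z 0.0132 px [239 301  34   4]
```

View pics/w.png

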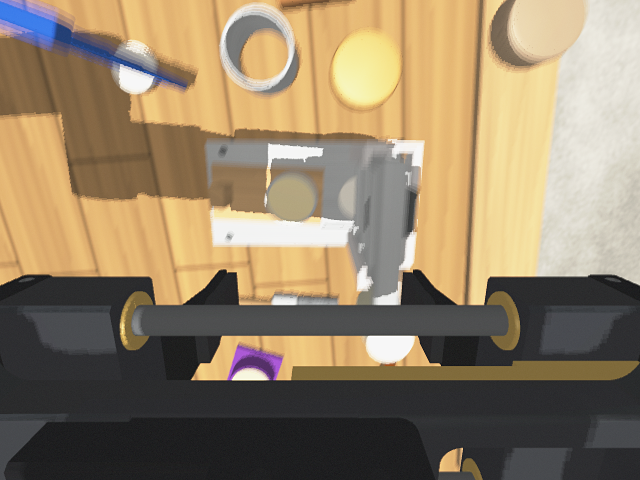

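>>> {"op": "send_rows", "data": {"moves": "87 17.3 0 -0.5 0.35;87 17.5 0 0 0;87 17.5 0 0 0;87 0 15 0 0;87 0 18 0 0;87 0 18 0 0;87 0 18 0 0;87 0 15 0 0;87 0 12 0 0;60 0 8 0 0;45 0 5.5 0 0;35 0 0 0 0;28 0 0 0 0;28 0 0 0 0;28 0 0 0 0;28 0 0 0 0"}}

```text
time_s: 4.8
position: [0.6731, 0.025, 0.222]
tcp_rot: [[0.997, 0.002, 0.079], [-0.079, -0.0, 0.997], [0.002, -1.0, -0.0]]
force: [0.4, 0.4, -0.4]
opening: 0.554
```

```bash
python3 - <<'E'
from h import *
s=read_state(); c=capture("wrist"); c["state"]=s
print(s["time_s"],s["position"],s["opening"],s["force"],s["moment"])
W=cloud(c); m=(abs(W[...,0]-.67)<.1)&(abs(W[...,1]-.03)<.12)&(W[...,2]>.236)&(W[...,2]<.26)
k,l,st,ce=cv2.connectedComponentsWithStats(m.astype(np.uint8))
for i in range(1,k):
    if st[i,4]>60: p=W[l==i]; print(rect(p),np.median(p[:,2]),st[i])
E
```

```text
4.8 [0.67314501 0.02498142 0.22198493] 0.5538673151399506 [ 0.36122313  0.43363035 -0.38450087] [-0.03474769 -0.09123344 -0.00330586]
(array([675.7,  59. ]), array([60.2, 20.1]), 85.6, 6293) 0.24866538710241903 [ 296  168   49  137 6293]
(array([645.9,  35.6]), array([ 8. , 16.9]), 43.9, 641) 0.24837965681446875 [231 279  40  26 641]
(array([700.9,  31.2]), array([16.8,  8.1]), 38.5, 652) 0.24854049378612347 [369 279  40  26 652]
(array([671.6,   6.2]), array([17.6, 19.8]), 86.7, 1261) 0.24874236793284674 [ 299  336   43   30 1261]
```

>>> {"op": "send_rows", "data": {"moves": "28 0 0 1.5 0;24 0 0 0 0;22 0 0 0 0;20 0 0 0 0;16 0 0 0 0;10 0 0 0 0;5 0 0 0 0;5 0 0 0 0;5 0 0 0 0;5 0 0 0 0;5 0 0 0 0;5 0 0 0 0"}}

```text
time_s: 5.85
position: [0.6728, 0.0265, 0.221]
tcp_rot: [[0.997, -0.0, 0.079], [-0.079, 0.0, 0.997], [-0.0, -1.0, 0.0]]
force: [0.2, 1.0, 0.2]
opening: 0.23
```

>>> {"op": "send_rows", "data": {"moves": "5 0 -1 0 0;5 0 -2 0 0;5 0 -3 0 0;5 0 -3 0 0;5 0 -3 0 0;5 0 -3 0 0;5 0 -3 0 0;5 0 -3 0 0;5 0 -3 0 0;5 0 -3 0 0;5 0 -3 0 0;5 0 -3 0 0;5 0 -2 0 0;5 0 0 0 0;5 0 0 0 0;5 0 0 0 0"}}

```text
time_s: 7.18
position: [0.6726, 0.0265, 0.2559]
tcp_rot: [[0.997, -0.0, 0.079], [-0.079, 0.0, 0.997], [-0.0, -1.0, 0.0]]
force: [-0.2, -0.5, -5.6]
opening: 0.22
```

>>> {"op": "send_rows", "data": {"moves": "5 0 -2 0 0;5 0 -2 0 0;5 0 -2 0 0;5 0 -3 0 0;5 0 -3 0 0;5 0 -3 0 0;5 0 -3 0 0;5 0 -3 0 0;5 0 -3 0 0;5 0 -3 0 0;5 0 -3 0 0;5 0 -3 0 0;5 0 -2 0 0;5 0 -1 0 0;5 0 0 0 0;5 0 0 0 0;5 0 0 0 0;5 0 0 0 0;5 0 0 0 0;5 0 0 0 0"}}

```text
time_s: 8.85
position: [0.6727, 0.0265, 0.2919]
tcp_rot: [[0.997, -0.0, 0.079], [-0.079, 0.0, 0.997], [-0.0, -1.0, 0.0]]
force: [-0.2, 0.1, -5.3]
opening: 0.226
```

```bash
python3 - <<'E'
from h import *
s=read_state(); print(s["time_s"],s["position"],s["force"])
c=capture("scene"); W=cloud(c); m=(abs(W[...,0]-.67)<.1)&(abs(W[...,1]-.03)<.12)&(W[...,2]>.29)&(W[...,2]<.34)
cv2.imwrite("pics/c.png",cv2.resize(c["image"][120:360,180:420],(720,720),interpolation=2)[:600])
t=capture("top"); 
for x in (c,t):
  W=cloud(x)
  for z0 in (.31,.315,.318,.32,.322,.325): pass
  p=W[(abs(W[...,0]-.67)<.03)&(abs(W[...,1]-.03)<.065)&(W[...,2]>.30)&(W[...,2]<.335)]; print(len(p),np.percentile(p[:,2],[10,50,90]) if len(p) else 0)
E
```

```text
8.85 [0.67270016 0.02653546 0.29190191] [-0.2030316   0.07577967 -5.31114581]
870 [0.30587682 0.31915714 0.32782132]
106 [0.31195316 0.32065483 0.32235501]
```

View pics/c.png

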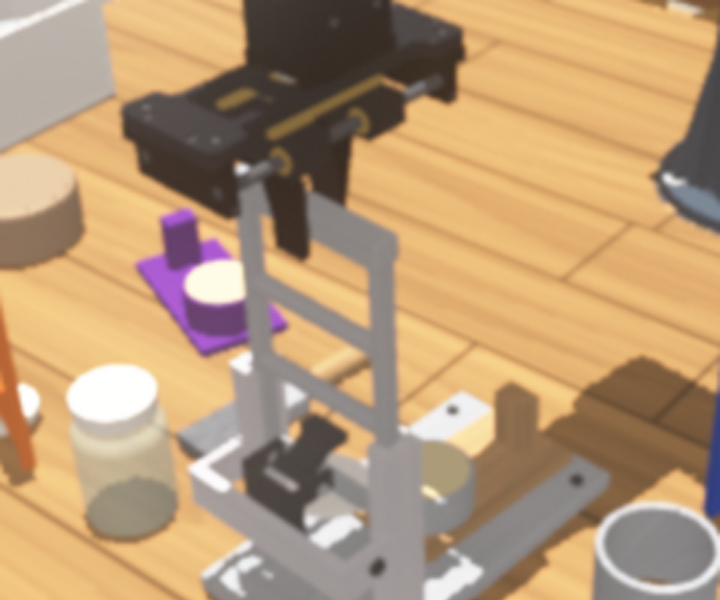

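The head is lifted about 71 mm. The lower rung (crop about 320,395) clears the black dog (about 320,440), which has fallen back below it. Before feeling for contact, I'll measure the dog by depth relative to the column tops and rung, to narrow the search range.

```bash
python3 - <<'E'
from h import *
s=read_state(); 
o=np.array([.6730,.0268]); a=np.deg2rad(-4.5); R=np.array([[np.cos(a),-np.sin(a)],[np.sin(a),np.cos(a)]])
for n in ("scene","top","wrist"):
  c=capture(n); c["state"]=s; W=cloud(c); Q=W.copy(); Q[...,:2]=(W[...,:2]-o)@R; Q*=1000
  col=(abs(abs(Q[...,1])-68)<8)&(abs(Q[...,0])<12)&(abs(Q[...,2]-175)<6); print(n,"col",col.sum(),np.median(Q[col][:,2]))
  m=(abs(Q[...,1])<20)&(Q[...,0]>-15)&(Q[...,0]<45)&(Q[...,2]>110)&(Q[...,2]<178)
  p=Q[m]; print(len(p))
  for x0 in range(-15,45,5):
    q=p[(p[:,0]>=x0)&(p[:,0]<x0+5)]
    if len(q): print(x0,len(q),np.round(np.percentile(q[:,2],[5,25,50,75,95]),1),np.round(q[:,1].min(),0),np.round(q[:,1].max(),0))
E
```

```text
scene col 118 175.3975660205698
409
-10 23 [112.9 114.2 147.3 153.2 154. ] -12.0 19.0
-5 49 [113.5 114.8 152.2 153.5 154.1] -15.0 20.0
0 47 [111.8 130.7 152.7 154.1 156.4] -14.0 19.0
5 54 [142.4 148.7 151.5 153.5 155.1] -15.0 18.0
10 39 [139.7 145.5 146.8 148.7 149.9] -11.0 14.0
15 41 [135.6 141.6 143.2 145.2 147.1] -19.0 13.0
20 40 [137.7 139.2 141.2 142.5 144. ] -20.0 17.0
25 37 [136.8 138.1 139.2 140.  140.6] -19.0 16.0
30 53 [131.5 135.  136.4 138.1 141.9] -20.0 15.0
35 11 [131.  134.1 136.5 139.7 142.7] -20.0 -18.0
40 15 [134.4 135.  136.  137.9 142.7] -19.0 14.0
top col 26 175.98952463782518
0
wrist col 349 174.73254506759662
628
20 90 [133.4 136.7 139.5 140.4 141.3] -20.0 18.0
25 210 [135.9 137.4 138.3 139.  139.6] -20.0 19.0
30 137 [133.9 136.  137.  138.1 139.4] -20.0 18.0
35 20 [128.7 131.8 136.2 139.2 140.3] -20.0 -19.0
40 171 [112.1 119.9 129.1 135.  137. ] -20.0 18.0
```

>>> {"op": "send_rows", "data": {"moves": "5 0 0.5 0 0;5 0 1.5 0 0;5 0 2 0 0;5 0 2 0 0;5 0 2 0 0;5 0 2 0 0;5 0 2 0 0;5 0 1.5 0 0;5 0 1 0 0;5 0 1 0 0;5 0 0.5 0 0;5 0 0.3 0 0;5 0 0.2 0 0;5 0 0 0 0;5 0 0 0 0"}}

```text
time_s: 10.35
position: [0.6728, 0.0265, 0.2757]
tcp_rot: [[0.997, 0.0, 0.079], [-0.079, -0.0, 0.997], [0.0, -1.0, -0.0]]
force: [0.2, 0.0, -5.6]
opening: 0.227
```

>>> {"op": "send_rows", "data": {"moves": "5 0 0.3 0 0;5 0 0.3 0 0;5 0 0.3 0 0;5 0 0.2 0 0;5 0 0.2 0 0;5 0 0 0 0;5 0 0 0 0"}}

```text
time_s: 10.93
position: [0.6728, 0.0265, 0.2742]
tcp_rot: [[0.997, -0.0, 0.079], [-0.079, 0.0, 0.997], [-0.0, -1.0, 0.0]]
force: [1.0, 0.5, -7.1]
opening: 0.229
```

```bash
python3 -c "
from rig import *
print(read_state()['position'],read_state()['force'])"
```

```text
[0.6727733  0.02651042 0.27421088] [ 0.9631054   0.51671865 -7.06579076]
```

>>> {"op": "send_rows", "data": {"moves": "5 0 0.2 0 0;5 0 0.2 0 0;5 0 0.2 0 0;5 0 0.2 0 0;5 0 0 0 0;5 0 0 0 0"}}

```text
time_s: 11.43
position: [0.6727, 0.0265, 0.2734]
tcp_rot: [[0.997, -0.0, 0.079], [-0.079, 0.0, 0.997], [-0.0, -1.0, -0.0]]
force: [0.0, 0.2, -6.6]
opening: 0.223
```

>>> {"op": "send_rows", "data": {"moves": "5 0 0.15 0 0;5 0 0.15 0 0;5 0 0.15 0 0;5 0 0.15 0 0;5 0 0 0 0;5 0 0 0 0"}}

```text
time_s: 11.93
position: [0.6728, 0.0265, 0.2728]
tcp_rot: [[0.997, -0.0, 0.079], [-0.079, 0.0, 0.997], [-0.0, -1.0, -0.0]]
force: [0.1, -0.9, -5.1]
opening: 0.225
```

>>> {"op": "send_rows", "data": {"moves": "5 0 0.15 0 0;5 0 0.15 0 0;5 0 0.15 0 0;5 0 0 0 0;5 0 0 0 0"}}

```text
time_s: 12.35
position: [0.6728, 0.0265, 0.2724]
tcp_rot: [[0.997, -0.0, 0.079], [-0.079, 0.0, 0.997], [-0.0, -1.0, -0.0]]
force: [0.2, 0.1, -5.3]
opening: 0.228
```

>>> {"op": "send_rows", "data": {"moves": "5 0 0.15 0 0;5 0 0.15 0 0;5 0 0.15 0 0;5 0 0 0 0;5 0 0 0 0"}}

```text
time_s: 12.77
position: [0.6728, 0.0265, 0.2719]
tcp_rot: [[0.997, -0.0, 0.079], [-0.079, 0.0, 0.997], [-0.0, -1.0, 0.0]]
force: [0.5, 1.1, -6.0]
opening: 0.227
```

>>> {"op": "send_rows", "data": {"moves": "5 0 0.15 0 0;5 0 0.15 0 0;5 0 0.15 0 0;5 0 0 0 0;5 0 0 0 0"}}

```text
time_s: 13.18
position: [0.6728, 0.0265, 0.2715]
tcp_rot: [[0.997, -0.0, 0.079], [-0.079, 0.0, 0.997], [-0.0, -1.0, 0.0]]
force: [0.0, -0.0, -6.4]
opening: 0.229
```

>>> {"op": "send_rows", "data": {"moves": "5 0 0.15 0 0;5 0 0.15 0 0;5 0 0.15 0 0;5 0 0 0 0;5 0 0 0 0"}}

```text
time_s: 13.6
position: [0.6728, 0.0265, 0.2712]
tcp_rot: [[0.997, 0.0, 0.079], [-0.079, -0.0, 0.997], [0.0, -1.0, 0.0]]
force: [-0.2, -0.3, -5.4]
opening: 0.23
```

>>> {"op": "send_rows", "data": {"moves": "5 0 0.15 0 0;5 0 0.15 0 0;5 0 0 0 0;5 0 0 0 0"}}

```text
time_s: 13.93
position: [0.6729, 0.0265, 0.2711]
tcp_rot: [[0.997, 0.0, 0.079], [-0.079, -0.0, 0.997], [0.0, -1.0, -0.0]]
force: [-0.6, -0.2, -3.4]
opening: 0.225
```

>>> {"op": "send_rows", "data": {"moves": "5 0 0.15 0 0;5 0 0.15 0 0;5 0 0 0 0;5 0 0 0 0"}}

```text
time_s: 14.27
position: [0.673, 0.0265, 0.271]
tcp_rot: [[0.997, 0.001, 0.079], [-0.079, -0.0, 0.997], [0.001, -1.0, -0.0]]
force: [-0.6, -1.2, -1.3]
opening: 0.226
```

>>> {"op": "send_rows", "data": {"moves": "5 0 0.15 0 0;5 0 0 0 0;5 0 0 0 0"}}

```text
time_s: 14.52
position: [0.673, 0.0265, 0.2709]
tcp_rot: [[0.997, 0.001, 0.079], [-0.079, -0.0, 0.997], [0.001, -1.0, 0.0]]
force: [-1.4, -0.1, 0.2]
opening: 0.231
```

>>> {"op": "send_rows", "data": {"moves": "16 0 0 0 0;18 0 0 0 0;20 0 0 0 0;22 0 0 0 0;26 0 0 0 0;34 0 0 0 0;44 0 0 0 0;50 0 0 0 0;50 0 0 0 0;50 0 0 0 0"}}

```text
time_s: 15.35
position: [0.6728, 0.0265, 0.2702]
tcp_rot: [[0.997, -0.0, 0.079], [-0.079, 0.0, 0.997], [-0.0, -1.0, 0.0]]
force: [-0.4, -0.2, 0.6]
opening: 0.548
```

```bash
python3 - <<'E'
from h import *
s=read_state(); print(s["time_s"],s["position"],s["opening"],s["force"])
for n in ("top","wrist"):
  c=capture(n); c["state"]=s; W=cloud(c)
  p=W[(abs(W[...,0]-.673)<.014)&(W[...,1]>.045)&(W[...,1]<.085)&(W[...,2]>.23)&(W[...,2]<.335)]; print(n,len(p),np.percentile(p[:,2],[10,50,90]) if len(p) else 0, rect(p) if len(p) else 0)
E
```

```text
15.35 [0.67278899 0.02650655 0.27019714] 0.5480187433816099 [-0.37161275 -0.21148651  0.56971212]
top 86 [0.24172786 0.29831411 0.30164341] (array([676.4,  80.2]), array([ 9.5, 18.8]), 89.6, 86)
wrist 4367 [0.297665   0.29854384 0.29935196] (array([676.,  65.]), array([41.3, 20. ]), 85.6, 4367)
```

>>> {"op": "send_rows", "data": {"moves": "50 0 -5 0 0;50 0 -12 0 0;50 0 -20 0 0;60 0 -20 0 0;70 0 -18 0 0;70 -18.7 0 0.5 0;70 -18.7 0 0.5 0;70 -18.7 0 0.5 0;70 -18.7 0 0.5 0;70 -18.7 0 0.5 0;70 -18.7 0 0.5 0;70 -18.7 0 0.5 0;70 -18.7 0 0.5 0;70 -18.7 0 0.5 0;70 -18.7 0 0.5 0"}}

```text
time_s: 16.7
position: [0.4859, 0.0463, 0.3459]
tcp_rot: [[0.997, 0.001, 0.079], [-0.079, -0.0, 0.997], [0.001, -1.0, -0.0]]
force: [0.2, -0.5, 1.4]
opening: 0.805
```

>>> {"op": "send_rows", "data": {"moves": "70 0 10 0 -6.72;70 0 14 0 -6.72;70 0 14 0 -6.72;70 0 14 0 -6.72;70 0 14 0 -6.72;70 0 14 0 -6.72;70 0 14 0 -6.72;70 0 14 0 -6.72;70 0 14 0 -6.72;70 0 14 0 -6.72;70 0 14 0 -6.72;70 0 14 0 -6.72;70 0 10 0 -6.72;70 0 0 0 0;70 0 0 0 0"}}

```text
time_s: 17.95
position: [0.4868, 0.0462, 0.1714]
tcp_rot: [[0.128, -0.0, -0.992], [0.992, 0.0, 0.128], [0.0, -1.0, 0.0]]
force: [-0.9, 0.0, 0.1]
opening: 0.807
```

```bash
cat > look.py <<'E'
from h import *
s=read_state(); print(s["time_s"],s["position"],s["tcp_rot"][:,0],s["joint_positions"],s["force"])
for n in ("wrist","top"):
  c=capture(n); c["state"]=s; W=cloud(c)
  if n=="wrist": cv2.imwrite("pics/w%d.png"%c["shot"],c["image"]); print(c["shot"])
  near=(W[...,0]>.43)&(W[...,0]<.72)&(abs(W[...,1]-.03)<.1)
  for nm,lo,hi in (("bar",.285,.31),("col",.166,.186),("post",.063,.08),("form",.048,.062),("board",.0195,.027)):
    m=near&(W[...,2]>lo)&(W[...,2]<hi)
    k,l,st,ce=cv2.connectedComponentsWithStats(m.astype(np.uint8))
    for i in range(1,k):
        if st[i,4]>70: p=W[l==i]; print(n,nm,rect(p),np.round(np.median(p[:,2]),4),st[i,:4])
E
python3 look.py
```

```text
17.95 [0.48683508 0.0462402  0.17141537] [1.27823125e-01 9.91796978e-01 6.50968109e-05] [-7.69599282e+00  2.42363107e+01  1.04351815e+02  4.58883426e-03
  5.14349484e+01 -9.03550379e+01] [-0.92735406  0.0436552   0.14231958]
14
wrist bar (array([460.1,  30.8]), array([73.2,  6.7]), 85.0, 20907) 0.2905 [  4 417 428  63]
wrist col (array([478.6,  11.4]), array([21.5,  8.1]), 17.3, 404) 0.1787 [229 269  26  36]
wrist col (array([488.2,  82.7]), array([ 7.9, 21.9]), 58.8, 404) 0.1789 [385 269  26  36]
wrist post (array([485.8,  46.2]), array([30. , 20.3]), 82.4, 889) 0.0695 [301 224  37  25]
wrist form (array([476.5,  47.2]), array([29.6,  2. ]), 84.3, 129) 0.0559 [302 220  35   4]
wrist form (array([550.9,  38.3]), array([52. , 12.2]), 82.4, 438) 0.0543 [292 293  56  12]
wrist form (array([600.1,  31.8]), array([65.9, 28.8]), 82.1, 1311) 0.0551 [285 336  70  25]
wrist board (array([518.3,  42.1]), array([ 80.1, 106. ]), 82.9, 6056) 0.0227 [277 203  85 102]
wrist board (array([618.8,  65.6]), array([ 8.7, 14.7]), 83.8, 72) 0.0224 [349 336   9  13]
top bar (array([672.7,  25.4]), array([123.6,  21.3]), 85.4, 864) 0.2995 [300 179  69  20]
top bar (array([476. , -37.2]), array([25.2, 74.3]), 80.7, 366) 0.2862 [356 278  20  43]
top col (array([672.3,  25.5]), array([144.1,  28.3]), 85.5, 372) 0.1695 [299 194  71  21]
top form (array([589.8,  31.8]), array([68.9, 48.5]), 82.4, 528) 0.0566 [315 240  31  23]
top board (array([599.2,  30.4]), array([81.8, 53.3]), 79.8, 190) 0.0236 [315 236  35  27]
```

>>> {"op": "send_rows", "data": {"moves": "70 0 15 0.9 0;70 0 18 0 0;70 0 18 0 0;70 0 18 0 0;70 0 18 0 0;60 0 16 0 0;50 0 13 0 0;45 0 10 0 0;40 0 6 0 0;36 0 3.4 0 0;34 0 0 0 0;32 0 0 0 0;30 0 0 0 0;26 0 0 0 0;20 0 0 0 0;15 0 0 0 0;15 0 0 0 0;15 0 0 0 0;15 0 0 0 0"}}

```text
time_s: 19.63
position: [0.4863, 0.0463, 0.0365]
tcp_rot: [[0.125, 0.001, -0.992], [0.992, -0.0, 0.125], [-0.0, -1.0, -0.001]]
force: [-0.2, -0.5, 6.8]
opening: 0.344
```

```bash
python3 -c "
from rig import *
s=read_state();print(s['position'],s['force'],s['moment'],s['opening']*87,s['tcp_rot'][:,0])"
```

```text
[0.48631179 0.04627342 0.03652541] [-0.21094387 -0.45632811  6.82825798] [-0.01990835 -0.12217805 -0.03543052] 29.910460603426014 [ 1.24802047e-01  9.92181661e-01 -3.53724815e-05]
```

>>> {"op": "send_rows", "data": {"moves": "15 0 -0.5 0 0;15 -0.6 0 0 -0.4;15 -0.7 0 0 -0.45;15 -0.8 0 0 -0.5;15 -0.8 0 0 -0.5;15 -0.8 0 0 -0.5;15 -0.7 0 0 -0.4;15 0 0 0 0;15 0 0 0 0;15 0 0 0 0"}}

```text
time_s: 20.47
position: [0.4854, 0.0421, 0.0365]
tcp_rot: [[0.077, 0.0, -0.997], [0.997, -0.0, 0.077], [-0.0, -1.0, -0.0]]
force: [0.6, 2.6, 6.3]
opening: 0.343
```

```bash
python3 look.py; python3 -c "
import cv2,glob
f=sorted(glob.glob('pics/w1*.png')+glob.glob('pics/w2*.png'))[-1];print(f)"
```

```text
20.4667 [0.48542572 0.04206147 0.03654632] [ 7.65054389e-02  9.97069164e-01 -2.25373967e-05] [-8.21563832e+00  3.83876749e+01  1.09840293e+02 -1.17947635e-03
  3.17619689e+01 -9.38269095e+01] [0.56501604 2.55829795 6.34968745]
16
wrist post (array([476.2,  43.1]), array([53.9,  6.3]), 85.4, 1384) 0.0685 [254 290 132  15]
wrist post (array([493.5,  41.8]), array([28.7,  3.2]), 84.9, 259) 0.0695 [287 336  66   4]
wrist form (array([475.7,  43. ]), array([48.5,  4.7]), 85.4, 1276) 0.0555 [265 278 109  20]
wrist board (array([481.8,  42.7]), array([80.4, 34.1]), 85.6, 4371) 0.0227 [248 244 144  58]
wrist board (array([532.4,  38.8]), array([60.1, 21.4]), 85.4, 1939) 0.0227 [271 336  98  30]
top bar (array([672.4,  25.4]), array([123.9,  21. ]), 85.1, 863) 0.2995 [300 179  69  19]
top col (array([672.4,  25.4]), array([143.9,  28.4]), 85.6, 366) 0.1699 [299 194  71  20]
top form (array([579.9,  33.8]), array([67.7, 67.1]), 1.2, 711) 0.0564 [315 240  30  30]
top board (array([615.9,  59. ]), array([28.8, 53.1]), 37.8, 84) 0.0239 [313 236  20  17]
top board (array([583.6,  10.4]), array([36.8, 78.5]), 83.3, 162) 0.024 [334 238  16  35]
pics/w16.png
```

>>> {"op": "send_rows", "data": {"moves": "15 0 -0.4 -1 0;15 -0.2 0 -2 0;15 -0.2 0 -3 0;15 0 0 -4 0;15 0 0 -4 0;15 0 0 -4 0;15 0 0 -4 0;15 0 0 -4 0;15 0 0 -4 0;15 0 0 -4 0;15 0 0 -3 0;15 0 0 -2 0;15 0 0 -1 0;15 0 0 0 0;15 0 0 0 0"}}

```text
time_s: 21.82
position: [0.5188, 0.039, 0.0365]
tcp_rot: [[0.076, -0.014, -0.997], [0.997, 0.001, 0.076], [0.0, -1.0, 0.014]]
force: [-8.1, 0.7, 10.7]
opening: 0.339
```

```bash
python3 look.py | grep -v wrist
```

```text
21.8167 [0.518772   0.03903748 0.0364648 ] [7.63761461e-02 9.97079069e-01 1.19366000e-04] [-7.99070642e+00  3.97397550e+01  1.04464618e+02 -7.10683170e-02
  3.65754284e+01 -9.35530953e+01] [-8.12225807  0.68211838 10.69285035]
18
top bar (array([672.7,  25.5]), array([123.6,  21.1]), 85.3, 861) 0.2996 [300 179  69  20]
top col (array([672. ,  25.4]), array([144.3,  27.8]), 85.9, 366) 0.1696 [299 194  71  21]
top form (array([622.4,  29.1]), array([68.8, 49.4]), 83.0, 537) 0.0566 [317 226  30  23]
top board (array([639.8,  60.5]), array([29.4, 60.9]), 51.5, 91) 0.024 [313 224  20  21]
top board (array([629.9,  -4.5]), array([61.7, 26.5]), 24.6, 99) 0.0238 [336 226  14  24]
```

>>> {"op": "send_rows", "data": {"moves": "15 0 -0.5 0 0;15 0 -0.5 0 0;15 0 0 0 0;15 0 0 0 0"}}

```text
time_s: 22.25
position: [0.5248, 0.0383, 0.0369]
tcp_rot: [[0.077, -0.002, -0.997], [0.997, -0.0, 0.077], [-0.0, -1.0, 0.002]]
force: [-0.5, 0.3, -5.2]
opening: 0.342
```

```bash
python3 look.py | grep -v top
```

```text
22.25 [0.52483475 0.03829257 0.03694551] [ 7.70767832e-02  9.97025150e-01 -1.40318334e-04] [-7.99570637e+00  3.97796881e+01  1.04103835e+02 -2.40505504e-02
  3.62149783e+01 -9.35557243e+01] [-0.46556178  0.3099222  -5.17678377]
20
wrist post (array([515.6,  39.4]), array([54. ,  5.9]), 85.6, 1470) 0.0689 [254 290 132  15]
wrist post (array([532.8,  38.1]), array([28.8,  3.5]), 86.2, 259) 0.07 [287 336  66   4]
wrist form (array([515.3,  39.5]), array([48.4,  5. ]), 85.6, 1268) 0.0554 [266 277 108  21]
wrist board (array([521. ,  38.8]), array([80.2, 34.3]), 85.4, 4427) 0.0231 [248 243 144  59]
wrist board (array([571.7,  34.9]), array([60.1, 21.8]), 86.2, 1934) 0.023 [271 336  98  30]
```

View pics/w18.png

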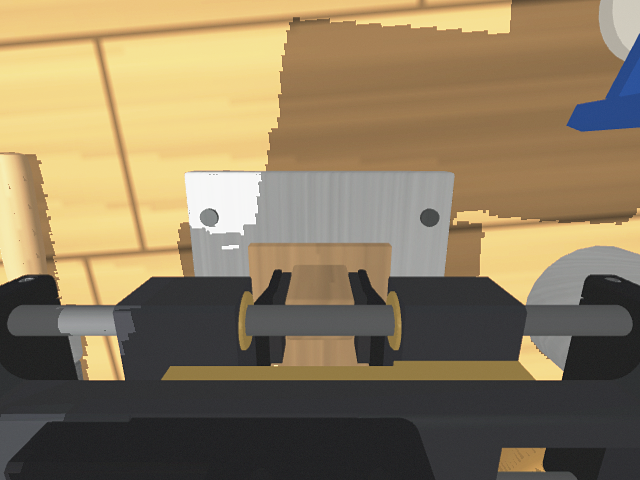

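The wrist view shows the post held squarely at about (320,310), with the tray parallel to the slab. It moves freely now that the downward press is gone.

>>> {"op": "send_rows", "data": {"moves": "15 0 0.25 -1 0;15 0 0 -2 0;15 0 0 -3 0;15 0 0 -4 0;15 0 0 -4 0;15 0 0 -4 0;15 0 0 -4 0;15 0 0 -4 0;15 0 0 -4 0;15 0 0 -4 0;15 0 0 -3 0;15 0 0 -3 0;15 0 0 -2 0;15 0 0 -1 0;15 0 0 -1 0;15 0 0 0 0;15 0 0 0 0;15 0 0 0 0"}}

```text
time_s: 23.85
position: [0.5692, 0.0351, 0.0376]
tcp_rot: [[0.077, 0.0, -0.997], [0.997, -0.0, 0.077], [0.0, -1.0, -0.0]]
force: [0.4, 0.1, -6.2]
opening: 0.346
```

```bash
python3 look.py | grep -v top; python3 - <<'E'
from h import *
c=capture("scene"); cv2.imwrite("pics/d.png",cv2.resize(c["image"][160:360,200:440],(720,600),interpolation=2))
E
```

```text
23.85 [0.56923202 0.03510924 0.0375704 ] [7.69948234e-02 9.97031493e-01 1.75040122e-06] [-7.69442459e+00  4.15509876e+01  9.76951537e+01  2.14413299e-03
  4.07311891e+01 -9.32802003e+01] [ 0.43229483  0.10855278 -6.17196708]
22
wrist post (array([560.3,  36.2]), array([54. ,  6.8]), 85.7, 1523) 0.0692 [254 289 132  16]
wrist post (array([577.2,  34.9]), array([29. ,  3.3]), 84.5, 259) 0.0705 [287 336  66   4]
wrist form (array([559.2,  36.1]), array([48.6,  4.1]), 85.7, 1255) 0.0555 [266 276 107  21]
wrist board (array([565.5,  35.7]), array([80.2, 34.8]), 85.5, 4483) 0.0238 [248 243 144  59]
wrist board (array([616.4,  31.8]), array([60.3, 21.4]), 85.6, 1933) 0.0234 [271 336  98  30]
```

View pics/d.png

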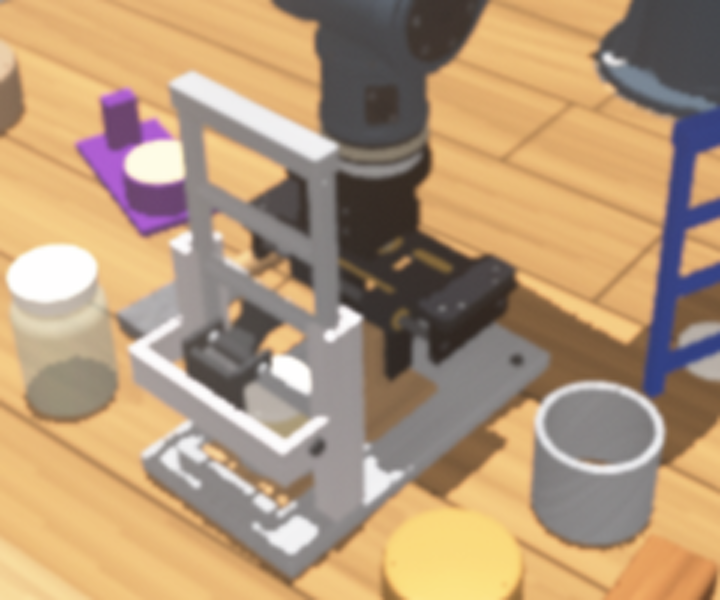

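The scene view shows the head standing on the pawl and the form entering under it with clearance. The tray has come up by about 1 mm, so I'll set it down before going on.

>>> {"op": "send_rows", "data": {"moves": "15 0 0.3 0 0;15 0 0.3 0 0;15 0 0.2 -1 0;15 0 0 -1 0;15 0 0 -1 0;15 0 0 -1 0;15 0 0 -1 0;15 0 0 0 0;15 0 0 0 0"}}

```text
time_s: 24.75
position: [0.5746, 0.0347, 0.0368]
tcp_rot: [[0.077, 0.001, -0.997], [0.997, -0.0, 0.077], [-0.0, -1.0, -0.001]]
force: [-0.1, 0.7, -3.0]
opening: 0.34
```

>>> {"op": "send_rows", "data": {"moves": "15 0 0.1 -0.5 0;15 0 0 -0.5 0;15 0 0 -0.5 0;15 0 0 -0.5 0;15 0 0 0 0;15 0 0 0 0"}}

```text
time_s: 25.25
position: [0.5763, 0.0346, 0.0367]
tcp_rot: [[0.077, 0.0, -0.997], [0.997, -0.0, 0.077], [0.0, -1.0, -0.0]]
force: [-1.7, 0.4, -2.4]
opening: 0.339
```

>>> {"op": "send_rows", "data": {"moves": "15 0 0 -0.4 0;15 0 0 -0.4 0;15 0 0 -0.4 0;15 0 0 0 0;15 0 0 0 0"}}

```text
time_s: 25.67
position: [0.5774, 0.0345, 0.0367]
tcp_rot: [[0.077, 0.0, -0.997], [0.997, 0.0, 0.077], [0.0, -1.0, -0.0]]
force: [-1.8, -0.1, -2.3]
opening: 0.346
```

>>> {"op": "send_rows", "data": {"moves": "15 0 0 -0.3 0;15 0 0 -0.3 0;15 0 0 -0.3 0;15 0 0 0 0;15 0 0 0 0"}}

```text
time_s: 26.08
position: [0.5783, 0.0344, 0.0366]
tcp_rot: [[0.077, 0.0, -0.997], [0.997, -0.0, 0.077], [0.0, -1.0, -0.0]]
force: [-0.5, 0.8, -2.6]
opening: 0.346
```

>>> {"op": "send_rows", "data": {"moves": "15 0 0 -0.3 0;15 0 0 -0.3 0;15 0 0 -0.3 0;15 0 0 0 0;15 0 0 0 0"}}

```text
time_s: 26.5
position: [0.5787, 0.0344, 0.0366]
tcp_rot: [[0.077, -0.001, -0.997], [0.997, 0.0, 0.077], [0.0, -1.0, 0.001]]
force: [-3.0, -1.1, -1.0]
opening: 0.344
```

>>> {"op": "send_rows", "data": {"moves": "15 0 0 -0.3 0;15 0 0 -0.3 0;15 0 0 0 0;15 0 0 0 0"}}

```text
time_s: 26.83
position: [0.5787, 0.0345, 0.0366]
tcp_rot: [[0.077, -0.002, -0.997], [0.997, 0.0, 0.077], [0.0, -1.0, 0.002]]
force: [-5.5, -0.7, 0.3]
opening: 0.337
```

>>> {"op": "send_rows", "data": {"moves": "15 0 0 0.3 0;24 0 0 0 0;28 0 0 0 0;31 0 0 0 0;34 0 0 0 0;38 0 0 0 0;45 0 0 0 0;52 0 0 0 0;60 0 0 0 0;60 0 0 0 0;60 0 0 0 0"}}

```text
time_s: 27.75
position: [0.5795, 0.0343, 0.0367]
tcp_rot: [[0.077, 0.0, -0.997], [0.997, -0.0, 0.077], [0.0, -1.0, -0.0]]
force: [0.1, -0.6, -0.6]
opening: 0.666
```

```bash
python3 look.py
```

```text
27.75 [0.57954587 0.03431103 0.03670381] [7.70173368e-02 9.97029754e-01 2.04092598e-07] [-7.63504172e+00  4.21020308e+01  9.61787250e+01  1.91840638e-03
  4.16967551e+01 -9.32193313e+01] [ 0.14155122 -0.58994262 -0.5747688 ]
25
wrist post (array([566.4,   1. ]), array([13.2,  4.6]), 61.1, 365) 0.0694 [218 290  37  15]
wrist post (array([569.8,  35.6]), array([29.9,  4.4]), 83.9, 882) 0.0686 [286 291  69  14]
wrist post (array([571.9,  70. ]), array([ 4.5, 13.1]), 21.5, 364) 0.0695 [386 290  36  15]
wrist post (array([587.1,  34.3]), array([28.6,  2. ]), 86.0, 128) 0.0693 [288 336  65   2]
wrist form (array([570.6,   4.5]), array([16.6,  7.6]), 30.2, 378) 0.0555 [234 277  28  28]
wrist form (array([575.1,  65.7]), array([ 7.3, 16.3]), 51.0, 371) 0.0552 [378 277  26  28]
wrist form (array([568.9,  35.5]), array([29.9,  2.7]), 86.3, 753) 0.0555 [287 278  66  16]
wrist board (array([576.8,  34.9]), array([80.1, 37.8]), 85.6, 5186) 0.0227 [248 242 144  63]
wrist board (array([626.5,  31.1]), array([80.4, 22.3]), 85.5, 3789) 0.0227 [254 336 133  30]
top bar (array([672.6,  25.5]), array([123.7,  20.9]), 85.3, 860) 0.2996 [300 179  69  19]
top col (array([672.3,  25.4]), array([144. ,  28.2]), 86.0, 350) 0.1697 [299 194  71  21]
```

>>> {"op": "send_rows", "data": {"moves": "60 0 -5 0 0;60 0 -10 0 0;60 0 -15 0 0;60 0 -20 0 0;60 0 -20 3 0;60 0 -20 6 0;60 0 -20 6 0;60 0 -20 8 0;60 0 -20 8 0;60 0 -20 8 0;60 0 -20 8 0;60 0 -10 8 0;60 0 0 8 0;60 0 0 8 0;60 0 0 4 0;60 0 0 0 0;60 0 0 0 0"}}

```text
time_s: 29.27
position: [0.504, 0.0402, 0.2356]
tcp_rot: [[0.077, -0.002, -0.997], [0.997, 0.0, 0.077], [0.0, -1.0, 0.002]]
force: [0.6, -1.0, -0.1]
opening: 0.693
```

```bash
python3 look.py; python3 - <<'E'
from h import *
c=capture("scene"); cv2.imwrite("pics/e.png",cv2.resize(c["image"][120:360,160:480],(800,600),interpolation=2))
E
```

```text
29.2667 [0.50396902 0.04015953 0.23564279] [7.70424361e-02 9.97027804e-01 1.45084691e-04] [-8.12752552e+00  2.01078024e+01  9.80137345e+01  1.21235510e-03
  6.19904563e+01 -9.37095190e+01] [ 0.61890057 -0.96569693 -0.0814144 ]
27
wrist bar (array([463.7, -37.1]), array([11. ,  7.4]), 26.0, 413) 0.3083 [ 17 275  43  30]
wrist bar (array([476.1, 123.6]), array([ 7.5, 11.2]), 53.5, 415) 0.3082 [580 275  42  30]
wrist bar (array([497.9,   6.1]), array([29.4,  2.9]), 0.2, 1086) 0.2992 [203 336  32  44]
wrist bar (array([502. ,  75.7]), array([ 2.6, 27.6]), 80.5, 765) 0.2988 [405 336  32  30]
wrist post (array([577.3,  34.7]), array([29.3, 19.5]), 85.5, 513) 0.0694 [306 278  28  19]
wrist post (array([652.9,  28.4]), array([51.4, 17.4]), 85.6, 86) 0.0782 [296 348  47  15]
wrist post (array([657.6, -29.6]), array([27. , 12.4]), 50.1, 199) 0.0712 [255 351  22  15]
wrist post (array([667.3,  84.9]), array([12.6, 28.1]), 33.4, 192) 0.0716 [362 351  22  15]
wrist form (array([568.6,  35.4]), array([29.7,  2.4]), 86.6, 120) 0.0546 [306 273  28   6]
wrist form (array([663.4,  28. ]), array([68.6,
[... 352 characters left out ...]
.4]), array([ 3.2, 43.9]), 85.6, 82) 0.0243 [283 336   4  30]
wrist board (array([682.9, -11.2]), array([ 5.4, 44.4]), 82.3, 87) 0.0226 [289 336   5  30]
wrist board (array([688.5,  63.3]), array([ 5.4, 43.5]), 87.6, 87) 0.0225 [346 336   5  30]
wrist board (array([687.4,  71.3]), array([ 3.1, 43.8]), 85.3, 85) 0.0244 [353 336   4  30]
top bar (array([672.7,  25.5]), array([123.8,  21.2]), 85.8, 866) 0.2995 [300 179  69  19]
top col (array([672.3,  25.3]), array([143.9,  28.3]), 85.9, 365) 0.1697 [299 194  71  21]
top form (array([654.7,  26.6]), array([66.3, 32.8]), 84.8, 165) 0.0564 [320 214  29  17]
top board (array([647.2,  27.8]), array([80.1, 62.5]), 85.5, 417) 0.0239 [316 214  35  29]
```

View pics/e.png

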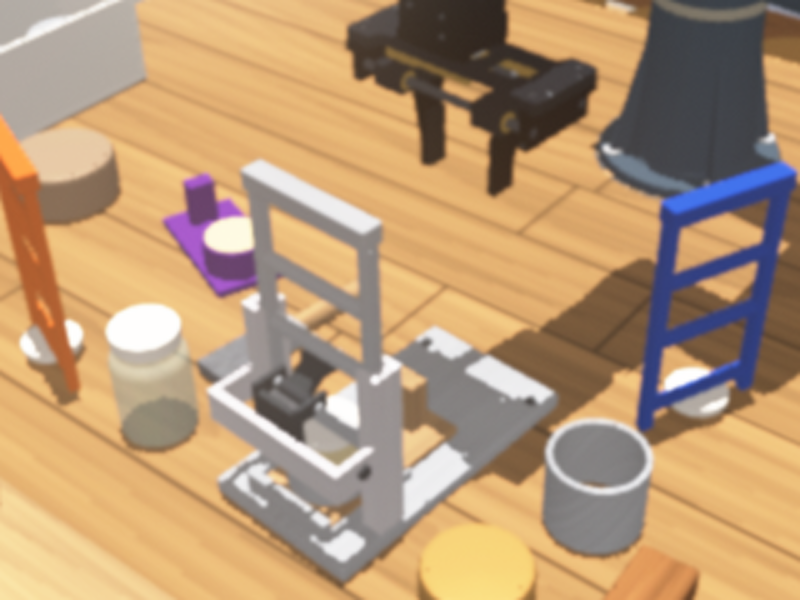

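The final view shows the head locked on the pawl, the tray home beneath it and the gripper clear.

```bash
python3 -c "
from rig import *
print(hand_in())"
```

```text
the job is handed in; nothing more can be done
None
```

The press head is locked on the pawl, and the tray with the cheese form is in against the back stop. I handed the job in at about 29 s of arm time; no verdict is reported.

- **Head:** I lifted it 71 mm and let the pawl fall back. I then lowered it in steps of about 0.15 mm until the load on the wrist went from about 6 N to 0, at a lift of about 50 mm. After I let go, the bar's top stayed at 0.299–0.300 m in every later picture, so the pawl alone carries the head.
- **Tray:** I gripped it by the post, straightened it about 3° and slid it in. The last few millimetres were slow, until it stopped moving with the push rising to about 5.5 N. After release, the post measured (577.3, 34.7) mm. That is within about 1 mm of the expected home position, and its angle matches the frame's.
- **Clearance:** The form's top is at about 55 mm and the plate should be at about 77 mm, worked out from the measured lift rather than measured directly. I saw no contact between them.
- **Other things on the table:** None had visibly moved in the last scene picture; I did not measure them.

**Where it went less smoothly:**
- Early in the slide the gripper pressed down on the tray with about 11 N, and the tray lagged.
- Taking off that pressure then lifted the tray about 1 mm for a while, until I set it down again before the last part.
- The cameras disagreed by 1–3 mm on the frame's sideways position, which was within the tray's 4 mm of play.

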